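# Switch on the shop machines in order

### The arm

A 7-joint arm with a two-finger parallel gripper is mounted at the origin on the work surface. World frame = base frame: x ahead of the robot, y to its left, z up, the work surface at z = 0. Lengths are in m, angles in degrees, forces in N, time in s.
With the tool pointing down it reaches from about 0.35 to 0.775 m from the base axis. Payload 3.1 kg.
Tool frame: the origin (TCP) lies between the finger pads; the fingertips stand 22 mm ahead of it and the grasp point (between the pads) lies 3 mm ahead of it (manip.tip_extent is the distance from the TCP to the fingertips, in m); y points along the fingers, z is the direction in which the jaws open and shut, and the axes are right-handed (so a half turn about y gives the same grasp; the last joint's range is limited). The gripper opens to 85 mm and grips with 20 to 120 N. Pads are 22 mm wide; open, the fingers measure 114 mm over their backs; the gripper's body (76 mm by 85 mm) begins 54 mm behind the grasp point. The pads swing forward as they close: fully open they stand 13 mm farther back than shut.
Start: joints at [66.366, 17.813, 0.802, 86.603, -0.252, 75.585, -1.558], TCP at [0.199, -0.513, 0.253] pointing down, gripper open.
Joint ranges: [-154.91, 154.91], [-16.99, 109.72], [-72.82, 74.43], [7.12, 147.25], [-82.49, 262.49], [11.32, 116.49], [-174.64, 174.64]. Speed limits (degrees/s): [159.86, 159.86, 180, 180, 180, 180, 180].

### API

Orientations are given as [roll, pitch, yaw] about the fixed x, y, z axes, in that order (R = Rz(yaw) Ry(pitch) Rx(roll)).
In Python, from workcell import read_state, vision, workorder, manip gives the robot as it stands.
- The arm moves only by the shell command python3 -m jog 'ROWS' [FORCE]. ROWS is JSON, a list that holds one entry, the list of rows, each a list of 5 numbers: the opening, from 0 (shut) to 1 (fully open), then the shift along the tool's x, y, z in mm, then the turn about the tool's y in rad. A call has 1 to 10 rows; each row is the pose to reach, as a shift and turn from the pose commanded when the call began, along the tool's axes at that moment; what a row does not reach only later rows make up. A row lasts 1/12 s, in which the tool goes at most 41.7 mm and 7.16 degrees, less where a joint would pass 70% of its speed; a pose out of reach is approached as far as the arm can. A call with a gripper value outside its range is refused whole. The fingers move at their own pace and stop on an object; FORCE is the grip in N (left out, the last holds). Time passes only in rows, so rows that repeat a pose let the fingers close. It gives the time, the measured TCP pose, the force and the opening at its end, in the units of the state.
- read_state(): the state, without advancing time (a new reading comes with each control period).
- vision.camera(name): name is "side" or "top" or "wrist"; returns the picture (400x640x3 uint8, blue, green, red); there is no depth.
- vision.camera_info(name): a dict with "mtx" (3x3 intrinsics, pixels), "world_to_cam" (4x4, takes a point from world to camera coordinates); the wrist camera has in their place "tool_from_camera" (4x4, takes a point from camera to tool coordinates, whose origin is the TCP and whose axes are the tool frame's). Camera axes: x right, y up, looking along -z (the intrinsics and any distortion apply to the point x, -y, -z); pixel columns grow to the right and rows downward; lengths in m; the calibration is good to about 2 mm. A picture is of the moment at which its call begins: read the wrist's pose just before it. camera_info takes no time and is no camera call.
- workorder.job_done(): hands the job in, once; it reports no verdict.
The state is a dict: "clock": time; "joint_pos": joint angles; "qvel": joint speeds; "tau": joint torques, N m; "eef_pos": TCP position; "eef_rot": TCP orientation; "contact_force": force on the tool from outside, world axes, zero at the start; "moment": the same for the moment, N m; "grip_width": finger opening in m.
Only numpy, scipy, OpenCV 4.12 (cv2) and the standard library are available. Lean on these libraries where they do the work, as an engineer would, in place of code of your own. Each camera call takes 0.05 s, during which the arm holds its last target.

### The job

Switch on the woodshop's machines in the safe order: with a fingertip, lightly press the blue button (dust extraction) fully in, then the green one (saw), then the yellow one (feed); each stays in when let go. Do not touch the red stop station, do not pick up or shove any of the button boxes, and leave the tape measure, clamp and glue bottle where they are. Finish with the hand clear of everything.

Things in the scene. Friction and masses are not known exactly. Their poses are not given: they have to be found in the camera images.
- blue_station: blue-button station (dust extraction): a loose grey box with a white lid, 80 x 80 mm and 45 mm high, about 0.6 kg, on rubber feet, with one round blue button in the middle of its lid and a blue strip on one side. Origin at the centre of its underside; z up.
- blue_top (a point): centre of the flat top of the blue button, 68 mm above the bench when the button is out; it moves with the button. The button is 34 mm across and stands 23 mm out of the lid, 13 mm when fully in.
- blue_button (a joint): how far the blue button is pushed in, m: 0 out, 0.010 fully in against its stop, which is a soft rubber cushion (pushed on, button and steel bezel give up to 7 mm more, from 6 N rising 2 N per mm, and come back). It moves straight down, takes about 4 N, and stays where it is left (no spring); it is switched on past 0.006. A light push: more than 30 N would damage it.
- green_station: green-button station (saw): a loose grey box with a white lid, 80 x 80 mm and 45 mm high, about 0.6 kg, on rubber feet, with one round green button in the middle of its lid and a green strip on one side. Origin at the centre of its underside; z up.
- green_top (a point): centre of the flat top of the green button, 68 mm above the bench when the button is out; it moves with the button. The button is 34 mm across and stands 23 mm out of the lid, 13 mm when fully in.
- green_button (a joint): how far the green button is pushed in, m: 0 out, 0.010 fully in against its stop, which is a soft rubber cushion (pushed on, button and steel bezel give up to 7 mm more, from 6 N rising 2 N per mm, and come back). It moves straight down, takes about 4 N, and stays where it is left (no spring); it is switched on past 0.006. A light push: more than 30 N would damage it.
- yellow_station: yellow-button station (feed): a loose grey box with a white lid, 80 x 80 mm and 45 mm high, about 0.6 kg, on rubber feet, with one round yellow button in the middle of its lid and a yellow strip on one side. Origin at the centre of its underside; z up.
- yellow_top (a point): centre of the flat top of the yellow button, 68 mm above the bench when the button is out; it moves with the button. The button is 34 mm across and stands 23 mm out of the lid, 13 mm when fully in.
- yellow_button (a joint): how far the yellow button is pushed in, m: 0 out, 0.010 fully in against its stop, which is a soft rubber cushion (pushed on, button and steel bezel give up to 7 mm more, from 6 N rising 2 N per mm, and come back). It moves straight down, takes about 4 N, and stays where it is left (no spring); it is switched on past 0.006. A light push: more than 30 N would damage it.
- red_station: red-button station (stop): a loose grey box with a white lid, 80 x 80 mm and 45 mm high, about 0.6 kg, on rubber feet, with one round red button in the middle of its lid and a red strip on one side. Origin at the centre of its underside; z up.
- red_top (a point): centre of the flat top of the red button, 68 mm above the bench when the button is out; it moves with the button. The button is 34 mm across and stands 23 mm out of the lid, 13 mm when fully in.
- red_button (a joint): how far the red button is pushed in, m: 0 out, 0.010 fully in against its stop, which is a soft rubber cushion (pushed on, button and steel bezel give up to 7 mm more, from 6 N rising 2 N per mm, and come back). It moves straight down, takes about 4 N, and stays where it is left (no spring); it is switched on past 0.006. A light push: more than 30 N would damage it.
- tape_measure: yellow and black tape measure standing on edge, 70 x 40 mm and 62 mm high, loose; origin at the centre of its underside.
- spring_clamp: orange and black spring clamp lying flat, about 155 x 80 mm and 20 mm high, loose; origin on the bench near its pivot, jaws to its +x.
- glue_bottle: white glue bottle with an orange cap, upright, 56 mm across and 120 mm high, loose; origin at the centre of its underside.
Not all that is in view belongs to the job. Leave any turquoise look-alike of the blue_station alone.

How it is judged (in metres and radians):
On the way, in this order (a step that is already met when the one before it is completed fails the run):
1. the blue button is pressed in (value of joint blue_button above 0.006 m), for 0.1 s.
2. then the green button is pressed in (value of joint green_button above 0.006 m), for 0.1 s.
3. then the yellow button is pressed in (value of joint yellow_button above 0.006 m), for 0.1 s.
At the end, for the whole second after the job is handed in: The blue, green and yellow buttons are each in by more than 6 of their 10 mm, the red one is out (less than 2 mm); all four stations are at rest on the bench within 15 mm of where they started, and the tape measure, clamp and bottle are within 15 mm of their start and not tipped (value of joint each of blue_button, green_button, yellow_button above 0.006 m and value of joint red_button below 0.002 m and distance of each of blue_station, green_station, yellow_station, red_station, tape_measure, spring_clamp, glue_bottle from where it was at the start of the episode below 0.015 m and height (world z) of each of blue_station, green_station, yellow_station, red_station below 0.006 m and angle between each of tape_measure, spring_clamp, glue_bottle's own z axis and vertical below 0.2 rad and linear speed of each of blue_station, green_station, yellow_station, red_station below 0.02 m/s); the robot touches nothing.
It fails at once if green is pressed before blue is in, or yellow before blue and green are in ((value of joint blue_button below 0.006 m and value of joint any of green_button, yellow_button above 0.002 m) or (value of joint green_button below 0.006 m and value of joint yellow_button above 0.002 m)).
It fails at once if the red stop station is touched or its button pushed in (contact force between any of the fingers, the arm and red_station above 1 N or value of joint red_button above 0.002 m).
It fails at once if a station is leaned on with more than 30 N (contact force between any of the fingers, the arm and blue_station above 30 N or contact force between any of the fingers, the arm and green_station above 30 N or contact force between any of the fingers, the arm and yellow_station above 30 N).
It fails at once if a station is lifted more than 6 mm, tipped, or shoved more than 15 mm (height (world z) of any of blue_station, green_station, yellow_station, red_station above 0.006 m or angle between any of blue_station, green_station, yellow_station, red_station's own z axis and vertical above 0.15 rad or distance of any of blue_station, green_station, yellow_station, red_station from where it was at the start of the episode above 0.015 m).
It fails at once if the tape measure, clamp or glue bottle is moved more than 15 mm or tipped (distance of any of tape_measure, spring_clamp, glue_bottle from where it was at the start of the episode above 0.015 m or angle between any of tape_measure, spring_clamp, glue_bottle's own z axis and vertical above 0.2 rad).
It also fails if it takes over 48 s, if anything falls off the work surface, if the arm or the gripper's body presses on something with over 40 N, if the wrist force passes 120 N, or if a joint passes its speed limit or range.

## Working session

There is one attempt and no reset: what is moved stays moved. The work goes in short steps, Python scripts to look and compute and a shell command to move; the robot and the scene stay as the last step left them, time stands still between calls to the robot, and variables do not carry over. Pictures are saved under pics/ and viewed, and the job is handed in when it is done.

```bash
mkdir -p pics
python3 - <<'E'
from workcell import read_state, vision, manip
import cv2
s=read_state();print({k:s[k] for k in('clock','eef_pos','eef_rot','contact_force','grip_width')},manip.tip_extent)
for n in('top','side','wrist'):
    cv2.imwrite(f'pics/{n}0.png',vision.camera(n))
    print(n,vision.camera_info(n))
E
```

```text
{'clock': 0.0, 'eef_pos': array([ 0.19904705, -0.51197699,  0.25221888]), 'eef_rot': array([-9.01356420e+01, -5.72614989e-03, -1.58750323e+02]), 'contact_force': array([0.75972236, 0.26439103, 0.38568553]), 'grip_width': 0.0854643993465867} 0.022
top {'mtx': array([[383.83793961,   0.        , 322.45623693],
       [  0.        , 383.83793961, 203.52650171],
       [  0.        ,   0.        ,   1.        ]]), 'world_to_cam': array([[-3.00850715e-02, -9.99547111e-01,  6.79197488e-04,
         9.17615968e-03],
       [ 9.77893737e-01, -2.92926480e-02,  2.07040527e-01,
        -5.58341791e-01],
       [-2.06926866e-01,  6.89301205e-03,  9.78332131e-01,
        -1.00624276e+00],
       [ 0.00000000e+00,  0.00000000e+00,  0.00000000e+00,
         1.00000000e+00]])}
side {'mtx': array([[429.21808003,   0.        , 320.58201442],
       [  0.        , 429.21808003, 208.12726857],
       [  0.        ,   0.        ,   1.        ]]), 'world_to_cam': array([[-0.78515074, -0.61928864,  0.00446162,  0.456923  ],
       [ 0.47635056, -0.59929484,  0.64337846, -0.30425119],
       [-0.39576314,  0.50727437,  0.76553527, -1.08559256],
       [ 0.        ,  0.        ,  0.        ,  1.        ]])}
wrist {'mtx': array([[283.2237743 ,   0.        , 318.2639721 ],
       [  0.        , 283.2237743 , 196.59954752],
       [  0.        ,   0.        ,   1.        ]]), 'tool_from_camera': array([[-1.79156814e-04, -9.66101189e-01, -2.58163633e-01,
        -6.48495166e-02],
       [ 7.93563152e-04,  2.58163418e-01, -9.66100937e-01,
        -1.20760259e-01],
       [ 9.99999669e-01, -3.77952712e-04,  7.20410569e-04,
         9.62084016e-04],
       [ 0.00000000e+00,  0.00000000e+00,  0.00000000e+00,
         1.00000000e+00]])}
```

View pics/top0.png

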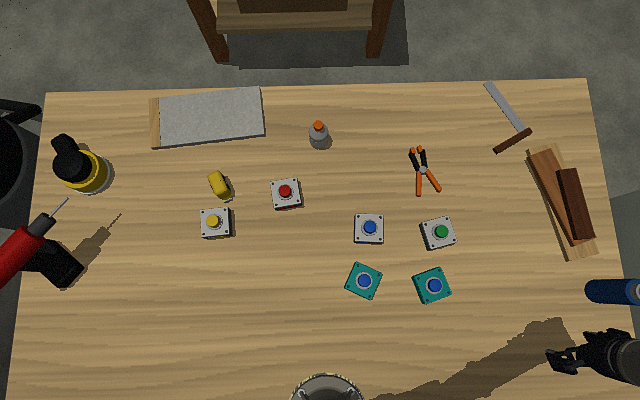

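View pics/side0.png

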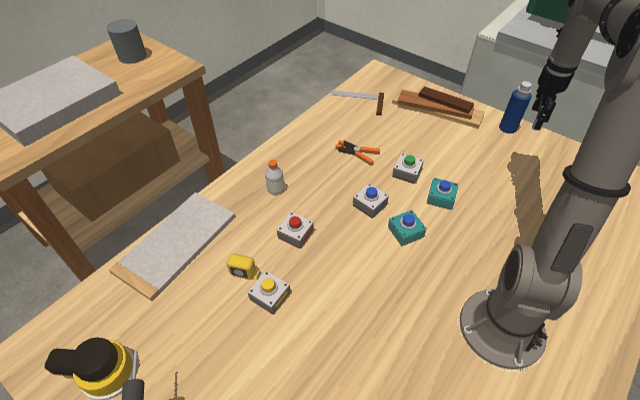

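View pics/wrist0.png

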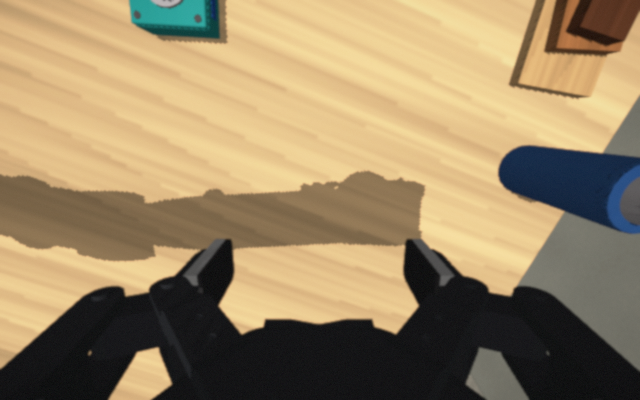

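Top view candidates: blue buttons at (370,227) on a white lid, and at (364,281) and (434,285) on turquoise boxes, which are decoys. Green is at (441,232). Yellow is at (213,221); the yellow tape measure at (220,184) could be mistaken for it. Red is at (285,191), to be avoided. I choose the white-lid boxes and check them in close crops.

Run:
```python
import cv2,numpy as np
a=cv2.imread('pics/top0.png')[175:305,190:470]
t=cv2.resize(a[10:130,:],None,fx=2.85,fy=2.85,interpolation=cv2.INTER_CUBIC)
a=cv2.resize(cv2.imread('pics/top0.png')[180:305,330:470],None,fx=4,fy=4,interpolation=cv2.INTER_CUBIC)
cv2.imwrite('pics/ctopR.png',a)
a=cv2.resize(cv2.imread('pics/top0.png')[165:245,190:310],None,fx=5,fy=5,interpolation=cv2.INTER_CUBIC)
cv2.imwrite('pics/ctopL.png',a)
```

```text
(no output)
```

View pics/ctopR.png

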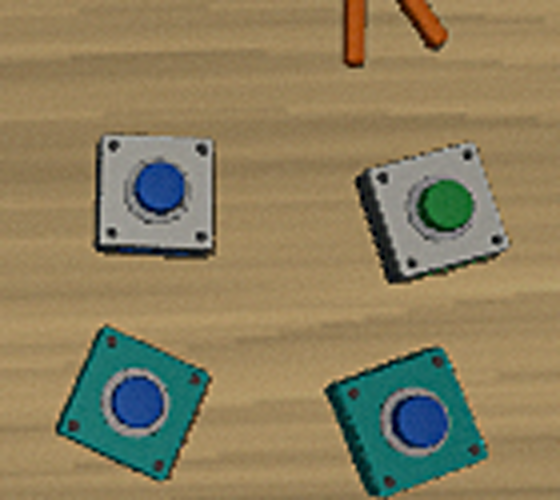

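View pics/ctopL.png

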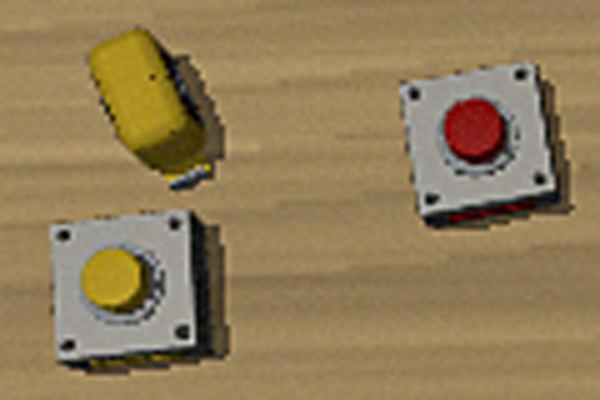

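The crop confirms it: blue is the white-lid box at crop (161,188), with a blue strip on its lower side. Both lower ones are turquoise decoys. Green is at (446,205) in the right crop; yellow (110,277) and red (474,130) are in the left crop. Next I measure from the top and side views.

Run:
```python
import cv2
a=cv2.resize(cv2.imread('pics/side0.png')[145:220,340:440],None,fx=6,fy=6,interpolation=cv2.INTER_CUBIC)
cv2.imwrite('pics/csR.png',a)
a=cv2.resize(cv2.imread('pics/side0.png')[205:315,220:330],None,fx=5,fy=5,interpolation=cv2.INTER_CUBIC)
cv2.imwrite('pics/csL.png',a)
```

```text
(no output)
```

View pics/csR.png

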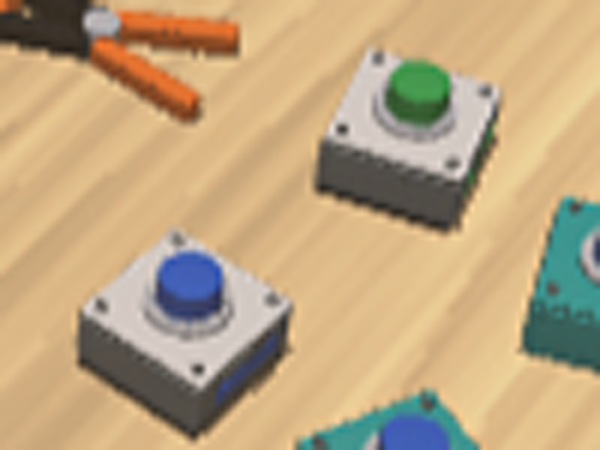

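View pics/csL.png

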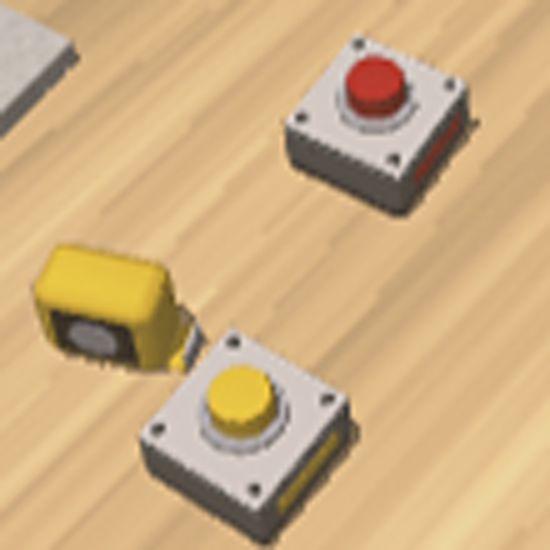

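Side crops show the button top faces: blue (190,275) and green (418,82) in the right crop; yellow (240,394) and red (376,80) in the left crop.

```bash
cat > h.py <<'E'
import numpy as np
from workcell import read_state, vision
from scipy.spatial.transform import Rotation as R
def ray(n,px):
    i=vision.camera_info(n);K=i['mtx']
    d=np.linalg.inv(K)@[px[0],px[1],1]; d=np.array([d[0],-d[1],-d[2]])
    if n=='wrist':
        s=read_state();T=np.eye(4);T[:3,:3]=R.from_euler('xyz',s['eef_rot'],degrees=True).as_matrix();T[:3,3]=s['eef_pos'];T=T@i['tool_from_camera']
    else: T=np.linalg.inv(i['world_to_cam'])
    return T[:3,3],T[:3,:3]@d
def atz(n,px,z):
    o,d=ray(n,px);return o+d*(z-o[2])/d[2]
def tri(rs):
    A=0;b=0
    for o,d in rs:
        d=d/np.linalg.norm(d);P=np.eye(3)-np.outer(d,d);A=A+P;b=b+P@o
    return np.linalg.solve(A,b)
def toolshift(target_tip):
    """shift in tool axes mm so that fingertip (TCP+22mm tool?) over target"""
    s=read_state();M=R.from_euler('xyz',s['eef_rot'],degrees=True).as_matrix()
    return M,s
E
python3 - <<'E'
from h import *
np.set_printoptions(precision=4,suppress=True)
c=lambda p,s,o:[(p[0]+.5)/s-.5+o[0],(p[1]+.5)/s-.5+o[1]]
T={'blue':c((161,187),4,(330,180)),'green':c((446,204),4,(330,180)),'yellow':c((110,277),5,(190,165)),'red':c((474,130),5,(190,165))}
S={'blue':c((190,275),6,(340,145)),'green':c((418,82),6,(340,145)),'yellow':c((240,394),5,(220,205)),'red':c((376,80),5,(220,205))}
for k in T: print(k,atz('top',T[k],.068),atz('side',S[k],.068),tri([ray('top',T[k]),ray('side',S[k])]))
# lid centres
b=[c(p,4,(330,180)) for p in((113,146),(202,149),(111,233),(201,237))]
print([atz('top',p,.045) for p in b],np.mean([atz('top',p,.045) for p in b],0))
s=read_state();print(R.from_euler('xyz',s['eef_rot'],degrees=True).as_matrix(),s['joint_pos'])
E
```

```text
blue [ 0.4891 -0.1343  0.068 ] [ 0.4922 -0.1327  0.068 ] [ 0.4908 -0.1337  0.0674]
green [ 0.4717 -0.3265  0.068 ] [ 0.4748 -0.3262  0.068 ] [ 0.4729 -0.3256  0.0692]
yellow [0.5195 0.2956 0.068 ] [0.5194 0.2967 0.068 ] [0.52   0.2961 0.0664]
red [0.596  0.0967 0.068 ] [0.5974 0.0993 0.068 ] [0.5978 0.0974 0.0652]
[array([ 0.5223, -0.1054,  0.045 ]), array([ 0.5183, -0.1673,  0.045 ]), array([ 0.4616, -0.101 ,  0.045 ]), array([ 0.4569, -0.1629,  0.045 ])] [ 0.4898 -0.1341  0.045 ]
[[-0.932  -0.0007  0.3624]
 [-0.3624  0.0017 -0.932 ]
 [ 0.0001 -1.     -0.0018]] [66.3671 17.8534  0.801  86.6668 -0.2513 75.5856 -1.5592]
```

Both views agree to about 3 mm and the triangulated heights come out at 65–69 mm against the 68 mm given, so I use the means. With the tool axes x = (-.932,-.362,0), y down and z = (.362,-.932,0), moving to blue is a shift of about (-409, 0, -247) mm, done high with the gripper shutting.

```bash
python3 -m jog '[[[0,-20,0,-12,0],[0,-50,0,-30,0],[0,-85,0,-51,0],[0,-120,0,-72,0],[0,-155,0,-94,0],[0,-190,0,-115,0],[0,-225,0,-136,0],[0,-260,0,-157,0],[0,-290,0,-175,0],[0,-320,0,-193,0]]]' 20
python3 -m jog '[[[0,-25,0,-15,0],[0,-50,0,-30,0],[0,-70,0,-42,0],[0,-82,0,-50,0],[0,-89,0,-54,0],[0,-89,0,-54,0],[0,-89,0,-54,0]]]'
python3 - <<'E'
from h import *
import cv2
s=read_state();print(s['clock'],s['eef_pos'],s['eef_rot'],s['contact_force'],s['grip_width'])
M=R.from_euler('xyz',s['eef_rot'],degrees=True).as_matrix();print(M.T@(np.array([.4905,-.1337,.09])-s['eef_pos'])*1e3)
cv2.imwrite('pics/w1.png',vision.camera('wrist'))
E
```

```text
clock: 0.98
eef_pos: [0.4284, -0.2147, 0.2532]
eef_rot: [-90.0, -0.0, -158.7]
contact_force: [0.5, -0.9, -1.3]
grip_width: 0.0001
clock: 1.57
eef_pos: [0.4905, -0.1349, 0.253]
eef_rot: [-90.0, -0.1, -158.8]
contact_force: [0.2, 0.9, 0.7]
grip_width: 0.0
1.5667 [ 0.49052206 -0.13491325  0.25297406] [-8.99891179e+01 -7.43187405e-02 -1.58771702e+02] [0.23790936 0.93825486 0.67125602] 2.1917247034655234e-05
[ -0.63013451 162.97316337  -1.16986703]
```

View pics/w1.png

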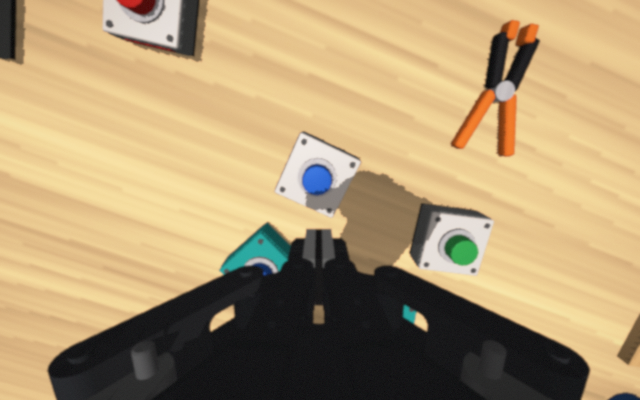

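Wrist view: the blue button on the white lid is at (317,179), just ahead of the shut fingertips at (318,240); green is at (461,250). I check these against the wrist calibration.

```bash
python3 - <<'E'
from h import *
print(atz('wrist',(317,179.5),.068),atz('wrist',(461,249),.068))
E
python3 -m jog '[[[0,0,20,-1,0],[0,0,50,-1,0],[0,0,85,-1,0],[0,0,115,-1,0],[0,0,135,-1,0],[0,0,145,-1,0],[0,0,148,-1,0],[0,0,148,-1,0]]]'
```

```text
[ 0.49217748 -0.13436939  0.068     ] [ 0.47555876 -0.32225554  0.068     ]
clock: 2.28
eef_pos: [0.4903, -0.1343, 0.1053]
eef_rot: [-90.0, -0.0, -158.8]
contact_force: [0.0, -0.1, 0.9]
grip_width: 0.0003
```

Wrist agrees within 2 mm. Descend slowly.

```bash
python3 -m jog '[[[0,0,4,0,0],[0,0,8,0,0],[0,0,11,0,0],[0,0,13,0,0],[0,0,15,0,0],[0,0,16,0,0],[0,0,17,0,0],[0,0,18,0,0],[0,0,18,0,0],[0,0,18,0,0]]]'
python3 - <<'E'
from h import *
import cv2
s=read_state();print(s['eef_pos'],s['contact_force'])
cv2.imwrite('pics/w2.png',vision.camera('wrist')[120:340,170:470])
cv2.imwrite('pics/s2.png',cv2.resize(vision.camera('side')[145:245,320:440],None,fx=5,fy=5,interpolation=2))
E
```

```text
clock: 3.12
eef_pos: [0.4909, -0.1333, 0.0875]
eef_rot: [-90.0, 0.0, -158.7]
contact_force: [-1.6, 0.4, 3.8]
grip_width: -0.0001
[ 0.49088862 -0.13327847  0.08753929] [-1.58642058  0.42456751  3.7635905 ]
```

View pics/s2.png

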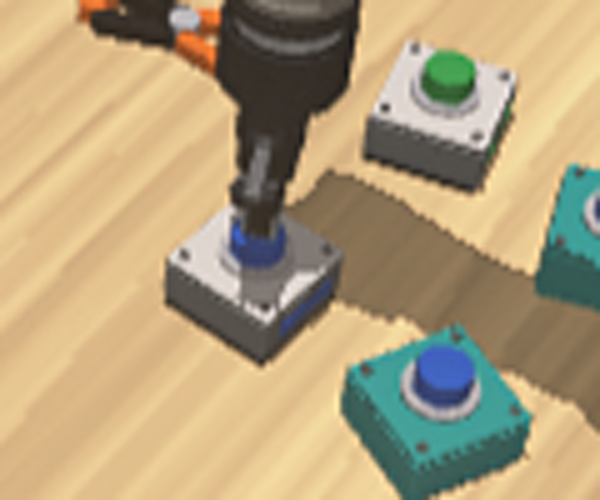

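View pics/w2.png

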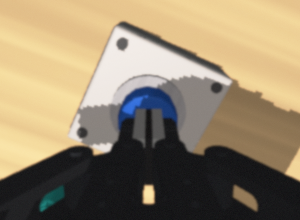

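The fingertips sit on the blue button, near (258,235) in the side crop, with contact at TCP z ≈ 0.090 and about 4 N. Now I push it in 11 mm more.

```bash
python3 -m jog '[[[0,0,1,0,0],[0,0,2.5,0,0],[0,0,4,0,0],[0,0,5.5,0,0],[0,0,7,0,0],[0,0,8,0,0],[0,0,9,0,0],[0,0,10,0,0],[0,0,10,0,0]]]'
```

```text
clock: 3.97
eef_pos: [0.4909, -0.1333, 0.078]
eef_rot: [-90.0, 0.0, -158.7]
contact_force: [-2.1, 1.0, 9.1]
grip_width: 0.0002
```

9 N, past the 6 N at which the cushion starts, so the button is against its stop. Lift straight up and go to green.

```bash
python3 -m jog '[[[0,0,0,0,0],[0,0,-8,0,0],[0,0,-25,0,0],[0,0,-55,0,0],[0,0,-85,0,0],[0,0,-105,0,0],[0,0,-115,0,0],[0,0,-115,0,0]]]'
python3 -m jog '[[[0,8,0,16,0],[0,23,0,46,0],[0,38,0,78,0],[0,55,0,111,0],[0,68,0,138,0],[0,78,0,158,0],[0,84,0,170,0],[0,85,0,173,0],[0,85,0,173,0],[0,85,0,173,0]]]'
python3 - <<'E'
from h import *
import cv2
s=read_state();print(s['eef_pos'],s['contact_force'])
cv2.imwrite('pics/w3.png',vision.camera('wrist'))
cv2.imwrite('pics/s3.png',cv2.resize(vision.camera('side')[145:245,320:440],None,fx=5,fy=5,interpolation=2))
E
```

```text
clock: 4.63
eef_pos: [0.4919, -0.1335, 0.1942]
eef_rot: [-89.8, 0.2, -158.8]
contact_force: [0.7, 0.4, -0.4]
grip_width: 0.0002
clock: 5.47
eef_pos: [0.4746, -0.3228, 0.1915]
eef_rot: [-90.2, 0.0, -158.6]
contact_force: [1.1, -0.7, -0.2]
grip_width: 0.0
[ 0.47461187 -0.32278474  0.19145449] [ 1.10110233 -0.74191364 -0.15001874]
```

View pics/s3.png

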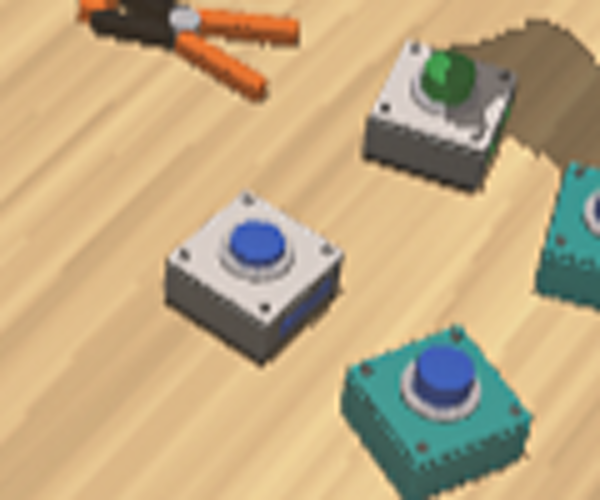

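View pics/w3.png

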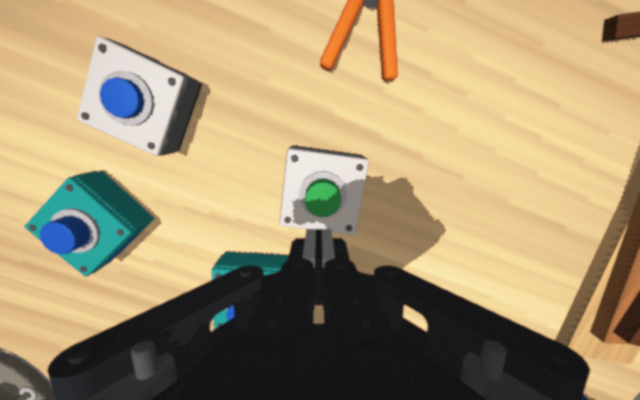

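The side crop shows blue at (257,242), clearly lower than the out decoy at (445,375), and its box has not moved. In the wrist view green is at (322,198), ahead of the tips.

```bash
python3 - <<'E'
from h import *
s=read_state();M=R.from_euler('xyz',s['eef_rot'],degrees=True).as_matrix()
p=atz('wrist',(322.5,198),.068);print(p,s['eef_pos'],M.T@(p-s['eef_pos'])*1e3)
E
python3 -m jog '[[[0,0,15,1,0],[0,0,35,2,0],[0,0,60,2,0],[0,0,75,2,0],[0,0,85,2,0],[0,0,91,2,0],[0,0,93,2,0],[0,0,93,2,0]]]'
```

```text
[ 0.47494147 -0.32732394  0.068     ] [ 0.47500849 -0.32259115  0.19209978] [  1.88086091 124.09148801   4.57426158]
clock: 6.23
eef_pos: [0.4754, -0.3268, 0.0996]
eef_rot: [-90.0, 0.0, -158.7]
contact_force: [0.0, -0.7, -0.4]
grip_width: -0.0001
```

```bash
python3 -m jog '[[[0,0,4,0,0],[0,0,7,0,0],[0,0,9,0,0],[0,0,10.5,0,0],[0,0,12,0,0],[0,0,13.5,0,0],[0,0,15,0,0],[0,0,16,0,0],[0,0,16,0,0]]]'
python3 -m jog '[[[0,0,1,0,0],[0,0,2,0,0],[0,0,3,0,0],[0,0,4,0,0],[0,0,5,0,0],[0,0,5.5,0,0],[0,0,5.5,0,0],[0,0,5.5,0,0]]]'
```

```text
clock: 6.98
eef_pos: [0.4751, -0.3273, 0.0833]
eef_rot: [-90.0, 0.0, -158.8]
contact_force: [-0.1, -0.0, 3.2]
grip_width: 0.0
clock: 7.65
eef_pos: [0.4751, -0.3274, 0.0787]
eef_rot: [-90.0, 0.0, -158.8]
contact_force: [-2.2, 1.0, 7.8]
grip_width: -0.0001
```

Green is at its stop (7.8 N). Lift high, then cross to yellow, a shift of (-267, 0, -565) mm with the tips at about 0.23, above everything.

```bash
python3 -m jog '[[[0,0,0,0,0],[0,0,-8,0,0],[0,0,-25,0,0],[0,0,-60,0,0],[0,0,-95,0,0],[0,0,-130,0,0],[0,0,-155,0,0],[0,0,-170,0,0],[0,0,-175,0,0],[0,0,-175,0,0]]]'
python3 -m jog '[[[0,-8,0,-17,0],[0,-21,0,-44,0],[0,-36,0,-76,0],[0,-51,0,-108,0],[0,-66,0,-140,0],[0,-81,0,-172,0],[0,-96,0,-204,0],[0,-111,0,-236,0],[0,-126,0,-267,0],[0,-140,0,-296,0]]]'
python3 -m jog '[[[0,-15,0,-32,0],[0,-30,0,-64,0],[0,-45,0,-96,0],[0,-60,0,-128,0],[0,-75,0,-160,0],[0,-90,0,-192,0],[0,-105,0,-223,0],[0,-117,0,-248,0],[0,-124,0,-262,0],[0,-127,0,-269,0]]]'
python3 -m jog '[[[0,0,0,0,0],[0,0,0,0,0],[0,0,0,0,0]]]'
python3 - <<'E'
from h import *
import cv2
s=read_state();print(s['eef_pos'],s['eef_rot'],s['contact_force'],s['joint_pos'])
cv2.imwrite('pics/w4.png',vision.camera('wrist'))
cv2.imwrite('pics/t4.png',vision.camera('top'))
E
```

```text
clock: 8.48
eef_pos: [0.4753, -0.3273, 0.2536]
eef_rot: [-89.9, 0.1, -158.7]
contact_force: [0.3, 0.2, 0.1]
grip_width: -0.0003
clock: 9.32
eef_pos: [0.4964, 0.0016, 0.2504]
eef_rot: [-90.1, -0.2, -158.7]
contact_force: [0.9, 0.2, 0.6]
grip_width: 0.0
clock: 10.15
eef_pos: [0.5167, 0.2993, 0.2498]
eef_rot: [-90.1, -0.3, -158.4]
contact_force: [0.3, -0.0, 0.3]
grip_width: -0.0003
clock: 10.4
eef_pos: [0.5193, 0.2938, 0.2519]
eef_rot: [-89.9, -0.1, -158.9]
contact_force: [0.0, 0.1, 0.2]
grip_width: 0.0001
[0.51934576 0.29380314 0.25194506] [-8.98825844e+01 -1.00257270e-01 -1.58901469e+02] [0.04953378 0.10060494 0.21933691] [ -11.13987702   26.39340262  -30.19833336   77.87308813   13.23489823
   79.33043829 -110.09828673]
```

View pics/w4.png

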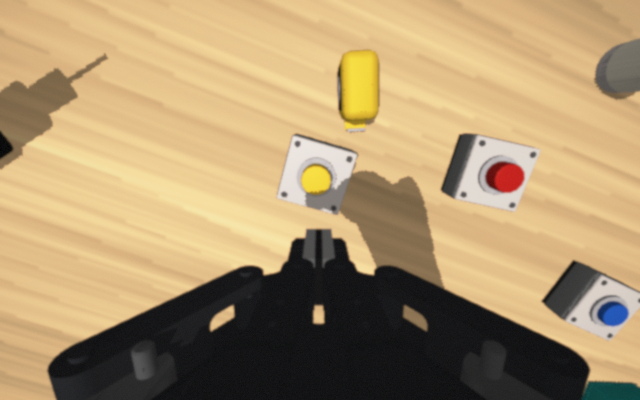

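View pics/t4.png

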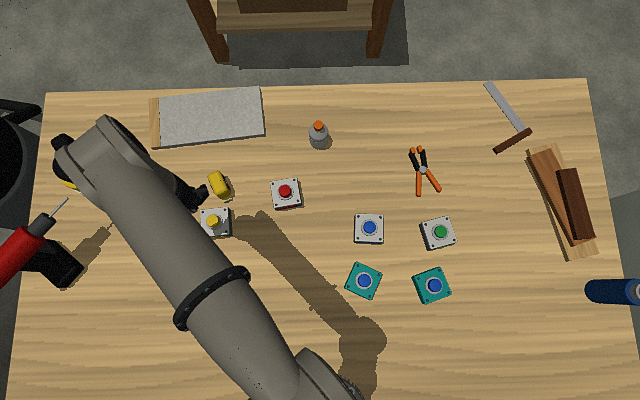

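Wrist view: yellow button at (316,179) ahead of the tips, tape measure at (358,90) behind it, red at (505,177). In the top view the elbow leans left over the sander and drill, so I check its clearance from the side.

Run:
```python
from h import *
import cv2
s=read_state();M=R.from_euler('xyz',s['eef_rot'],degrees=True).as_matrix()
p=atz('wrist',(316,179.5),.068);print(p,s['eef_pos'],M.T@(p-s['eef_pos'])*1e3,M.T@(np.array([.52,.2962,.09])-s['eef_pos'])*1e3)
cv2.imwrite('pics/s4.png',vision.camera('side'))
```

```text
[0.52145685 0.29633498 0.068     ] [0.51955708 0.29402122 0.25258774] [ -2.69423496 184.58403651  -1.75283616] [ -1.27564393 162.58414918  -2.11777341]
```

View pics/s4.png

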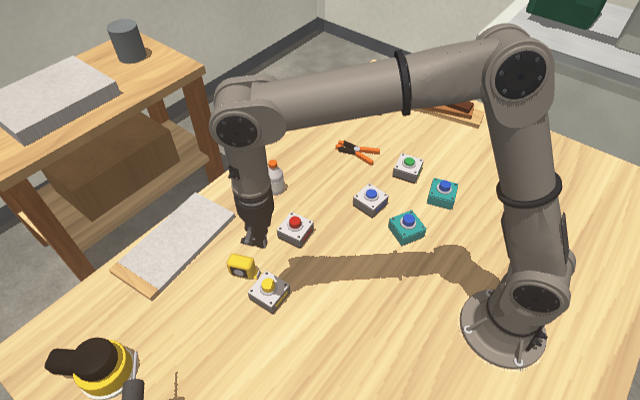

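The arm is well above everything. Before touching yellow I confirm that green is down.

```bash
python3 - <<'E'
import cv2,numpy as np
f=lambda n:cv2.resize(cv2.imread(n)[145:220,340:440],None,fx=4,fy=4,interpolation=2)
cv2.imwrite('pics/cmp.png',np.hstack([f('pics/side0.png'),f('pics/s4.png')]))
E
python3 -m jog '[[[0,0,20,-1,0],[0,-1,50,-2,0],[0,-1.5,85,-2,0],[0,-1.5,115,-2,0],[0,-1.5,135,-2,0],[0,-1.5,145,-2,0],[0,-1.5,152,-2,0],[0,-1.5,152,-2,0],[0,-1.5,152,-2,0]]]'
```

```text
clock: 11.3
eef_pos: [0.5205, 0.2989, 0.102]
eef_rot: [-90.0, 0.1, -158.8]
contact_force: [-0.2, -0.1, 0.1]
grip_width: -0.0001
```

View pics/cmp.png

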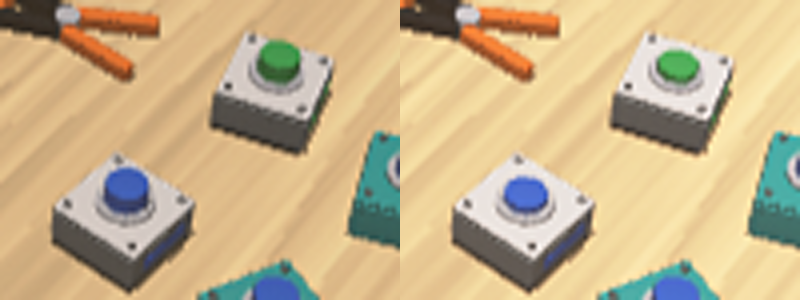

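Before/after pair: blue (525,195) and green (680,65) both sit flat in their bezels and the boxes are unmoved. Press yellow, with a 2 mm correction.

```bash
python3 -m jog '[[[0,0,4,1,0],[0,0,7,2,0],[0,0,9,2,0],[0,0,11,2,0],[0,0,13,2,0],[0,0,14.5,2,0],[0,0,16,2,0],[0,0,17.5,2,0],[0,0,18,2,0],[0,0,18,2,0]]]'
python3 -m jog '[[[0,0,1,0,0],[0,0,2,0,0],[0,0,3,0,0],[0,0,4,0,0],[0,0,5,0,0],[0,0,6,0,0],[0,0,6,0,0],[0,0,6,0,0]]]'
```

```text
clock: 12.13
eef_pos: [0.5207, 0.2967, 0.0828]
eef_rot: [-90.0, 0.0, -158.8]
contact_force: [-0.4, -1.4, 3.2]
grip_width: 0.0002
clock: 12.8
eef_pos: [0.5207, 0.2967, 0.078]
eef_rot: [-90.0, 0.1, -158.8]
contact_force: [-1.7, -2.5, 9.5]
grip_width: 0.0001
```

Yellow is at its stop (9.5 N). Lift clear and check.

```bash
python3 -m jog '[[[0,0,0,0,0],[0,0,-8,0,0],[0,0,-25,0,0],[0,0,-60,0,0],[0,0,-95,0,0],[0,0,-130,0,0],[0,0,-160,0,0],[0,0,-175,0,0],[0,0,-175,0,0],[0,0,-175,0,0]]]'
python3 - <<'E'
from h import *
import cv2
f=lambda i:cv2.resize(i[140:315,215:475],None,fx=1.53,fy=1.53,interpolation=2)
a=vision.camera('side');cv2.imwrite('pics/s5.png',a)
cv2.imwrite('pics/cmp5.png',np.hstack([f(cv2.imread('pics/side0.png')),f(a)]))
cv2.imwrite('pics/c5.png',cv2.resize(a[205:315,220:330],None,fx=5,fy=5,interpolation=2))
s=read_state();print(s['clock'],s['eef_pos'],s['contact_force'],s['qvel'])
E
```

```text
clock: 13.63
eef_pos: [0.52, 0.2973, 0.2517]
eef_rot: [-90.0, 0.0, -158.7]
contact_force: [0.3, 0.2, -0.9]
grip_width: 0.0003
13.6833 [0.51947734 0.29660795 0.25023708] [-0.43254327  0.06472505 -0.94348662] [ 0.13599992  0.9685676   0.42862578  1.40982259  0.03554864  0.07146242
 -0.04448863]
```

View pics/cmp5.png

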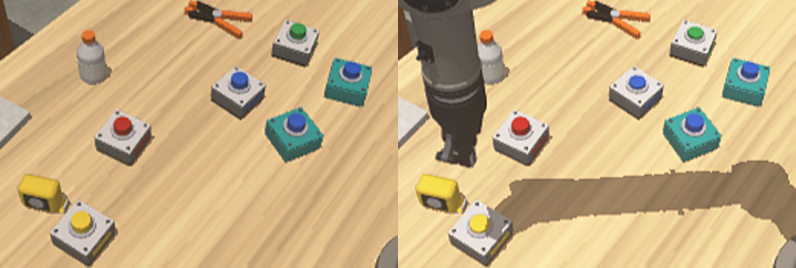

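View pics/c5.png

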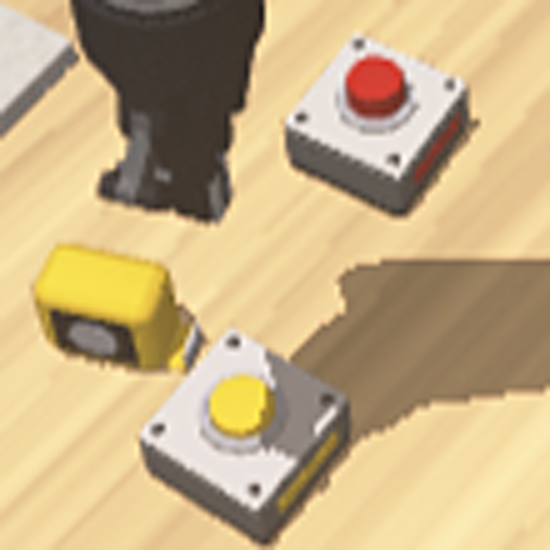

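Yellow is down at crop (240,405), where it stood at (240,394) when out. Red is still out at (376,80). The boxes, tape measure, clamp and bottle are where they were, and the hand is clear.

```bash
python3 -c "
from workcell import workorder;print(workorder.job_done())"
```

```text
the job is handed in; nothing more can be done
None
```

I pressed blue (the white-lid box, not the turquoise look-alikes), then green, then yellow, with the shut fingertips, and handed the job in at about 13.7 s. No verdict is given at hand-in.

- **Presses:** each push ended at about 8–9.5 N, past the 6 N where the cushion begins and far below the 30 N limit.
- **Last side-camera pictures:** all three buttons are in and red is out. All four boxes, the tape measure, the clamp and the bottle look unmoved; I judged this by eye against the first picture. Part of the bottle was hidden behind the arm.
- **Hand:** about 0.16 m clear above yellow, with force readings near zero.
- **Disagreements:** the camera estimates of each button's position differed by up to about 4–5 mm. That is small against the 34 mm buttons, and no check failed.

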